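Clear the colour-mill deck and seat its keyed shaft

ROBOT

A 6-joint arm with a two-finger parallel gripper is mounted at the origin on the work surface. World frame = base frame: x ahead of the robot, y to its left, z up, the work surface at z = 0. Lengths are in m, angles in rad, forces in N, time in s.
With the tool pointing down it reaches from about 0.375 to 0.925 m from the base axis. Payload 5.7 kg.
Tool frame: the origin (TCP) lies midway between the tips of the shut fingers; the grasp point (between the pads) lies 19 mm behind it; z points along the fingers, y is the line along which they close (so a half turn about z gives the same grasp; the last joint's range is limited). The gripper opens to 88 mm and grips with 3 to 60 N. Pads are 20 mm wide; open, the fingers measure 115 mm over their backs; the gripper's body (75 mm by 178 mm) begins 61 mm behind the grasp point.
Start: joints at [1.097, 0.359, 1.51, -0, 1.272, -0.115], TCP at [0.211, 0.562, 0.223] pointing down, gripper open.
Joint ranges: [-2.97, 2.97], [-1.01, 2.36], [0.21, 2.38], [-0.96, 4.11], [0.2, 2.71], [-2.98, 2.98]. Speed limits (rad/s): [2.39, 2.39, 3.14, 3.14, 3.14, 3.14].

INTERFACE

Orientations are given as a unit quaternion [x, y, z, w].
In Python, from bench import move_ptp, servo_line, goto_joints, move_gripper, sleep, inverse_kinematics, capture, PlanningError, close_job, spot_in, silhouettes, current_clock, current_joint_pos, current_qvel, current_joint_torque, current_position, current_orientation, current_force, current_torque, current_finger_gap, current_grip_force gives the robot as it stands. Calls block until the motion is done:
- move_ptp(position, orientation): joint-space move of the TCP to a pose.
- servo_line(position, orientation=None, rate=0.15, contact_N=None): straight line of the TCP; orientation=None keeps the orientation; rate is the mean speed in m/s. With contact_N (N) it stops when the force on the tool has changed by that much, and returns True; else False.
- goto_joints(angles): joint-space move.
- move_gripper(opening): finger opening in m; the grip force is fixed at half the most; returns when the fingers have stopped.
- sleep(seconds).
- inverse_kinematics(position, orientation): joint angles nearest the present ones, or None.
- capture(name): name is "side" or "top"; returns a dict with "image" (420x560x3 uint8, blue, green, red), "range_z" (420x560 float32, m along the optical axis (not along the pixel's ray), 0 where there is no reading), "intrinsics" (3x3 intrinsics, pixels), "R" (3x3) and "t" (3): a world point X has camera coordinates R X + t. Camera axes: x right, y down, z forward; pixel columns grow to the right and rows downward; lengths in m; the calibration is good to about 2 mm. A picture is of the moment at which its call begins.
A pose or a line that the arm cannot do raises PlanningError and nothing moves.
- close_job(): hands the job in; it is judged then, once.
Trained networks look in the newest picture that a camera, given by its name, has taken for a name from the list of things; names that differ only in an ending like _2 or _b are one class to them, and where a whole thing is asked for, a point or a joint stands for the part that bears it (a point fixed in the world has none). Each returns a list of dicts, best first, with "conf" (0 to 1); they miss things now and then, are a little off and sometimes report something else, mostly with a low value. They report only what shows in the picture. A call takes as long as a camera call. They do not tell look-alikes from the thing itself.
- spot_in(camera, query): "xy" ([column, row] in pixels, amid what is visible of it).
- silhouettes(camera, query): "region" (420x560 bool, what is visible of it) and "xy" ([column, row] in pixels, amid what is visible of it).
Readings, each from a call of its own:
- current_clock(): time.
- current_joint_pos(): joint angles.
- current_qvel(): joint speeds.
- current_joint_torque(): joint torques, N m.
- current_position(): TCP position.
- current_orientation(): TCP orientation.
- current_force(): force on the tool from outside, world axes, zero at the start.
- current_torque(): the same for the moment, N m.
- current_finger_gap(): finger opening in m.
- current_grip_force(): force on a finger pad.
Only numpy, scipy, OpenCV 4.12 (cv2) and the standard library are available. Lean on these libraries where they do the work, as an engineer would, in place of code of your own. Each camera call takes 0.05 s, during which the arm holds its last target. There are 200 camera calls.

TASK

With the scraper block (not the fingers), sweep the three dried paint flakes off the mill's deck, then set the scraper down on the table. Take the T-handled shaft from its rest block, push it into the pulley hub, turning it under a light push until the key slips into the keyway (do not force it in), then keep pushing against the spring until the collar is flush on the hub. Finish while still gripping the shaft and holding it pressed fully home (so that the set screw can be tightened), and leave the other things on the table where they are.

Things in the scene. Friction and masses are not known exactly. Their poses are not given: they have to be found in the camera images.
- mill: Colour-mill drive, fixed: bare level metal deck 190 x 150 mm (x by y), top 75 mm above the table, on pillars over a base plate of the same outline. Origin on the table under the deck's centre; +x points away from the robot, yaw -0.1 to 0.25. A grey motor block, 62 mm high, stands at its +x side out to x = 152 mm. The deck has no rims: sweep off its -x edge, towards the robot, on to bare table.
- hub_mouth (a point): Centre of the face of the steel pulley hub in the deck's eight-sided 48 mm window; face 74.5 mm above the table. Upright bore, 21.5 mm across (z up), with a keyway 8 mm wide out to 18.5 mm from the axis along this point's +x, open at the face and all the way down. It points 0 to 0.75 rad anticlockwise (from above) of straight away from the robot. The pulley is braked (slips at 3 N m).
- seat (a joint): Spring seat inside the bore, m: 0 at rest, its top 26 mm below the hub's face; grows as the shaft's tip presses it down. It yields at 6 N and takes 11 N at 0.010, where the shaft's collar is flush on the hub. It pushes the shaft back up when the push is taken away.
- rest: Wooden rest block, 80 x 80 mm, 45 mm high, fixed to the table, with an upright hole 37 mm across in its middle in which the shaft hangs by its collar. Origin: centre of its underside. It stands left or right of the mill, the scraper on the other side.
- shaft: Steel keyed shaft with T-handle, 84 mm long, 0.3 kg, loose, upright in the rest block, tip 9 mm above the table. Origin: centre of the tip (lower end), z up along the shaft, x towards the key. 19 mm across, tip tapered to 14 mm; key 6 mm wide, out to 17 mm from the axis, from 12 to 36 mm above the tip (the first 12 mm enter at any angle); collar 42 mm across from 36 to 42 mm above the tip.
- shaft_grip (a point): Middle of the shaft's T-bar, 72 mm above the shaft's tip, axes as the shaft's: bar 56 mm long (x, key direction), 16 mm thick (y, pinch it here), 24 mm high; small brass dot on top at the key's end. At the start the key points 0.15 to 0.55 rad clockwise (from above) of straight away from the robot, so the shaft must turn anticlockwise 0.15 to 1.3 rad to meet the keyway.
- scraper: Wooden scraper block with a steel sole, about 0.2 kg, loose, standing on its sole on the table: sole 30 x 100 mm (x by y), body 22 mm high, with a grip rib on top along y, 60 mm long and 20 mm thick (x), rising to 60 mm. Origin: centre of the sole, z up.
- flake0: One of three off-white hard dried-paint flakes, 26 x 26 mm, 6 mm thick, 12 g, lying loose on the deck around the hub at the start, within 45 mm of the mill's x axis sideways and 65 mm of its centre lengthwise. Origin: centre of its underside.
- flake1: One of three off-white hard dried-paint flakes, 26 x 26 mm, 6 mm thick, 12 g, lying loose on the deck around the hub at the start, within 45 mm of the mill's x axis sideways and 65 mm of its centre lengthwise. Origin: centre of its underside.
- flake2: One of three off-white hard dried-paint flakes, 26 x 26 mm, 6 mm thick, 12 g, lying loose on the deck around the hub at the start, within 45 mm of the mill's x axis sideways and 65 mm of its centre lengthwise. Origin: centre of its underside.
- cup: Bystander, to be left where it is: an open white cup, 72 mm wide, 90 mm high. Origin: centre of its underside.
- jar: Bystander, to be left where it is: an amber jar, 60 mm wide, 75 mm high. Origin: centre of its underside.
- washer: Bystander, to be left where it is: a steel ring, 48 mm wide, 10 mm thick, lying flat. Origin: centre of its underside.
- brush: Bystander, to be left where it is: a brush lying flat. Origin: a point on its underside.
- comb: Bystander, to be left where it is: a wooden bar with steel pins, 160 mm long, lying flat. Origin: centre of its underside.
- pigment: Bystander, to be left where it is: a white bottle, 56 mm wide, 130 mm high. Origin: centre of its underside.
- muller: Bystander, to be left where it is: a stone muller, 70 mm wide, 80 mm high. Origin: centre of its underside.
Mind the look-alikes: they are no part of the job. What is shaped like the rest but purple or red is not meant.

How it is judged:
On the way, in this order (a step that is already met when the one before it is completed fails the run):
1. all three flakes are off the deck while the shaft is still in its rest block (height (world z) of each of flake0, flake1, flake2 below 0.06 m and horizontal distance between shaft and rest below 0.01 m and height (world z) of shaft below 0.03 m), for 0.1 s.
2. the scraper is down on the table, let go, and the shaft has been lifted out of the rest block (height (world z) of scraper below 0.025 m and contact force between the fingers and scraper below 0.1 N and height (world z) of shaft above 0.05 m), for 0.1 s.
At the end, for the whole second after the job is handed in: Shaft tip at least 34.5 mm below the hub's face (36 is flush), within 4 mm of its axis, upright within 0.08 rad, key within 0.2 rad of the keyway, seat pressed over 8.5 mm, shaft at rest and gripped (over 2 N); flakes off the deck (below 60 mm); scraper on the table (sole below 25 mm), let go (z of shaft in the frame of hub_mouth below -0.0345 m and horizontal distance between shaft and hub_mouth below 0.004 m and angle between the z axis of shaft and the z axis of hub_mouth, either way round below 0.08 rad and angle between the x axis of shaft and the x axis of hub_mouth, either way round below 0.2 rad and value of joint seat above 0.0085 m and contact force between the fingers and shaft above 2 N and linear speed of shaft below 0.02 m/s and height (world z) of each of flake0, flake1, flake2 below 0.06 m and height (world z) of scraper below 0.025 m and contact force between the fingers and scraper below 0.1 N); the arm keeps its last pose, push and grip.
It fails at once if the fingers touch a flake that is still on the deck ((contact force between the fingers and flake0 above 0.5 N and height (world z) of flake0 above 0.06 m) or (contact force between the fingers and flake1 above 0.5 N and height (world z) of flake1 above 0.06 m) or (contact force between the fingers and flake2 above 0.5 N and height (world z) of flake2 above 0.06 m)).
It fails at once if the shaft is forced: pressed on the hub with over 80 N before it is nearly home (contact force between shaft and mill above 80 N and z of shaft in the frame of hub_mouth above -0.03 m and horizontal distance between shaft and hub_mouth below 0.02 m).
It fails at once if a bystander is shoved more than 50 mm (distance of any of cup, jar, washer, brush, comb, pigment, muller from where it was at the start of the episode above 0.05 m).
It fails at once if a bystander is knocked over (angle between any of cup, jar, washer, comb, pigment, muller's own z axis and vertical above 0.8 rad).
It also fails if it takes over 61 s, if anything falls off the work surface, if the arm or the gripper's body presses on something with over 40 N, if the wrist force passes 120 N, or if a joint passes its speed limit or range.

## Working session

There is one attempt and no reset: what is moved stays moved. The work goes in short steps, each a Python script; the robot and the scene stay as the last script left them, time stands still between calls to the robot, and variables do not carry over. Pictures are saved under pics/ and viewed, at most 10 in all, crops included, and the job is handed in when it is done.

```bash
mkdir -p pics; ls; cat > h.py <<'E'
import numpy as np, cv2, math
from bench import *
from scipy.spatial.transform import Rotation as Rn
def cloud(c):
    K=np.array(c["intrinsics"]);z=c["range_z"];v,u=np.mgrid[:z.shape[0],:z.shape[1]]
    P=np.stack([(u-K[0,2])*z/K[0,0],(v-K[1,2])*z/K[1,1],z],-1)
    W=(P-np.array(c["t"]))@np.array(c["R"]); W[z<=0]=np.nan
    return W
def down(yaw):
    # tool z down; tool x axis at world angle yaw; y (closing) at yaw-90deg
    c,s=math.cos(yaw),math.sin(yaw)
    return Rn.from_matrix(np.array([[c,s,0],[s,-c,0],[0,0,-1]])).as_quat()
E
python3 - <<'E'
from h import *
print(current_clock(),current_orientation(),Rn.from_quat(current_orientation()).as_matrix().round(2).tolist())
for n in("top","side"):
    c=capture(n);W=cloud(c);np.savez(f"{n}.npz",W=W,img=c["image"]);cv2.imwrite(f"pics/{n}0.png",c["image"])
    for q in["mill","hub_mouth","rest","shaft","shaft_grip","scraper","flake0","cup","jar","washer","brush","comb","pigment","muller"]:
        for d in silhouettes(n,q)[:4]:
            r=d["region"]
            if d["conf"]<.3: continue
            print(n,q,round(d["conf"],2),np.round(d["xy"]).tolist(),np.nanmedian(W[r],0).round(3).tolist(), np.nanpercentile(W[r][:,2],97).round(3),r.sum())
print(current_clock())
E
```

```text
pics
0.0 [ 1.78442931e-01  9.83949855e-01 -8.55356542e-04 -2.67009983e-04] [[-0.94, 0.35, -0.0], [0.35, 0.94, -0.0], [0.0, -0.0, -1.0]]
top mill 0.83 [267.0, 190.0] [0.555, 0.036, 0.074] 0.078 4793
top hub_mouth 0.54 [272.0, 190.0] [0.547, 0.033, 0.073] 0.078 268
top rest 0.86 [192.0, 221.0] [0.486, 0.252, 0.044] 0.049 805
top rest 0.82 [331.0, 143.0] [0.672, -0.126, 0.043] 0.049 975
top rest 0.77 [129.0, 138.0] [0.727, 0.417, 0.043] 0.049 1038
top rest 0.74 [180.0, 274.0] [0.349, 0.265, 0.044] 0.049 900
top shaft 0.79 [187.0, 216.0] [0.497, 0.259, 0.087] 0.097 281
top shaft_grip 0.67 [186.0, 214.0] [0.497, 0.259, 0.088] 0.097 266
top shaft_grip 0.38 [273.0, 191.0] [0.547, 0.033, 0.073] 0.078 241
top scraper 0.98 [384.0, 225.0] [0.448, -0.259, 0.03] 0.062 456
top flake0 0.61 [258.0, 179.0] [0.582, 0.062, 0.081] 0.085 88
top flake0 0.56 [266.0, 208.0] [0.499, 0.043, 0.08] 0.085 95
top cup 0.61 [184.0, 158.0] [0.658, 0.275, 0.05] 0.091 777
top jar 0.86 [371.0, 144.0] [0.66, -0.239, 0.072] 0.078 495
top jar 0.6 [267.0, 190.0] [0.555, 0.036, 0.073] 0.078 4953
top washer 0.61 [233.0, 253.
[... 976 characters left out ...]
side shaft_grip 0.68 [266.0, 168.0] [0.496, 0.256, 0.073] 0.094 217
side scraper 0.75 [291.0, 304.0] [0.446, -0.293, 0.03] 0.062 386
side flake0 0.57 [304.0, 202.0] [0.581, 0.057, 0.078] 0.084 58
side flake0 0.56 [282.0, 212.0] [0.497, 0.04, 0.079] 0.085 59
side flake0 0.56 [308.0, 210.0] [0.581, 0.004, 0.079] 0.083 56
side cup 0.81 [308.0, 162.0] [0.644, 0.25, 0.06] 0.089 516
side jar 0.87 [358.0, 281.0] [0.661, -0.263, 0.059] 0.077 522
side washer 0.55 [244.0, 207.0] [0.405, 0.145, 0.005] 0.013 118
side brush 0.66 [313.0, 338.0] [0.481, -0.39, 0.016] 0.022 830
side pigment 0.58 [365.0, 317.0] [0.619, -0.397, 0.077] 0.13 685
side muller 0.61 [237.0, 159.0] [0.411, 0.37, 0.023] 0.074 334
1.5
```

```bash
python3 - <<'E'
import cv2,numpy as np
t=cv2.imread("pics/top0.png");s=cv2.imread("pics/side0.png")
cv2.imwrite("pics/a.png",cv2.resize(t[120:300,150:410],None,fx=3,fy=3,interpolation=cv2.INTER_CUBIC))
cv2.imwrite("pics/b.png",cv2.resize(t[150:235,170:330],None,fx=5,fy=5,interpolation=cv2.INTER_CUBIC))
W=np.load("top.npz")["W"]
def rect(m):
    p=W[m][:,:2].astype(np.float32); r=cv2.minAreaRect(p); return len(p),np.round(r[0],4),np.round(r[1],4),round(r[2],1)
x,y,z=np.moveaxis(W,-1,0)
def near(cx,cy,r): return np.hypot(x-cx,y-cy)<r
print("deck",rect((z>.068)&(z<.088)&near(.55,.035,.14)&(x<.66)&(np.abs(y-.035)<.11)))
print("motor",rect((z>.045)&(z<.067)&near(.68,.05,.09)))
print("rest",rect((z>.038)&(z<.05)&near(.49,.255,.065)))
print("grip",rect((z>.085)&(z<.105)&near(.495,.257,.05)))
print("rib",rect((z>.05)&(z<.07)&near(.448,-.27,.06)), "scr",rect((z>.015)&(z<.07)&near(.448,-.27,.075)))
print("scraper rows",W[225,384])
m=(z>.0785)&(z<.1)&near(.55,.035,.11); n,l,st,c=cv2.connectedComponentsWithStats(m.astype(np.uint8),connectivity=4)
for i in range(1,n):
    if st[i,4]>15: print("fl",rect(l==i),W[l==i].mean(0).round(4))
E
```

```text
deck (4002, array([0.5444, 0.033 ]), array([0.1924, 0.1501]), 0.8)
motor (891, array([0.6697, 0.0603]), array([0.0528, 0.1497]), 0.1)
rest (681, array([0.4995, 0.2634]), array([0.0813, 0.0803]), 5.5)
grip (146, array([0.4989, 0.2637]), array([0.0167, 0.0557]), 81.6)
rib (189, array([ 0.4526, -0.2681]), array([0.0616, 0.0203]), 86.9) scr (443, array([ 0.4521, -0.2687]), array([0.102 , 0.0296]), 88.1)
scraper rows [ 0.44325183 -0.25434434  0.05162695]
fl (70, array([0.5854, 0.0086]), array([0.025 , 0.0271]), 41.9) [0.5849 0.0093 0.0816]
fl (75, array([0.5828, 0.0621]), array([0.0253, 0.0266]), 62.7) [0.5824 0.0615 0.0814]
fl (81, array([0.4992, 0.0421]), array([0.026 , 0.0262]), 18.7) [0.5003 0.0422 0.0812]
```

View pics/a.png

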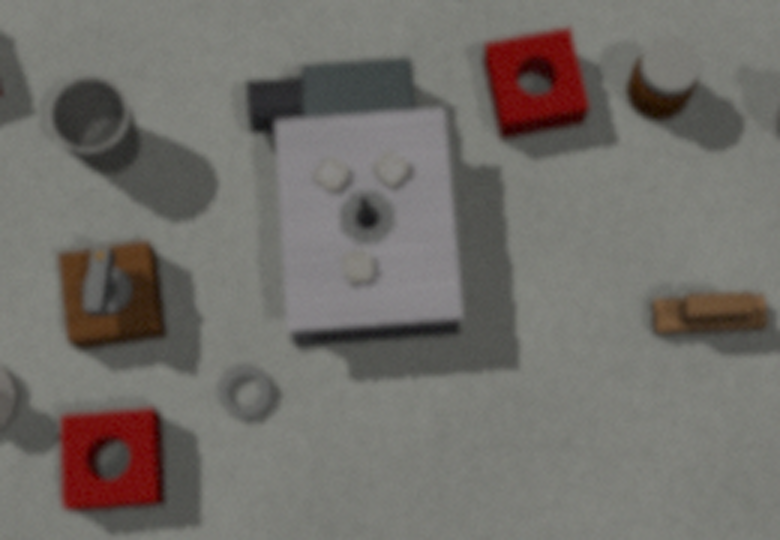

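View pics/b.png

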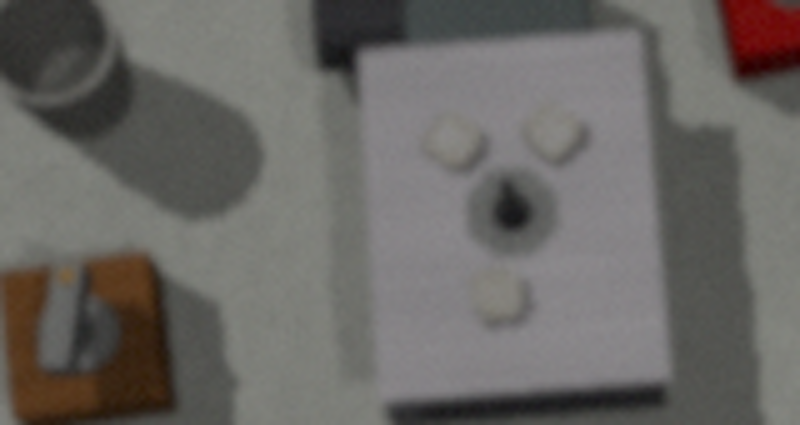

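Top view: the brown rest with the shaft is on the left (crop b ~65,310, brass dot up at 67,275). The three flakes are at (455,138), (553,130) and (500,297), and the hub is at (512,212) with its keyway pointing nearly straight away. The red blocks are decoys. The measured sizes match the ones given, so I'll fetch the scraper and sweep.

```bash
python3 - <<'E'
from h import *
q=down(1.527); p=[.4523,-.2684]
move_ptp([*p,.13],q); servo_line([*p,.026],rate=.12)
move_gripper(0.0); print("gap",current_finger_gap(),current_grip_force())
servo_line([*p,.18],rate=.2); f0=np.array(current_force()); print("lift",f0,current_finger_gap())
Q=down(1.571+.014); sx,sy=.628,.0355
move_ptp([sx,sy,.18],Q); servo_line([sx,sy,.112],rate=.15)
c=capture("side");cv2.imwrite("pics/c.png",cv2.resize(c["image"][120:280,200:420],None,fx=3.6,fy=3.6,interpolation=cv2.INTER_CUBIC))
W=cloud(c);print(current_position(),current_clock())
print("contact",servo_line([sx,sy,.096],rate=.02,contact_N=3),current_position(),current_force())
E
```

```text
gap 0.019832955236560805 29.979514181613922
lift [ 0.19949196  0.10188307 -1.84584886] 0.0196912551254531
[0.62892759 0.03492805 0.11304328] 9.5
contact True [0.62803026 0.03552871 0.10084261] [0.03192244 0.27980756 3.26522422]
```

View pics/c.png

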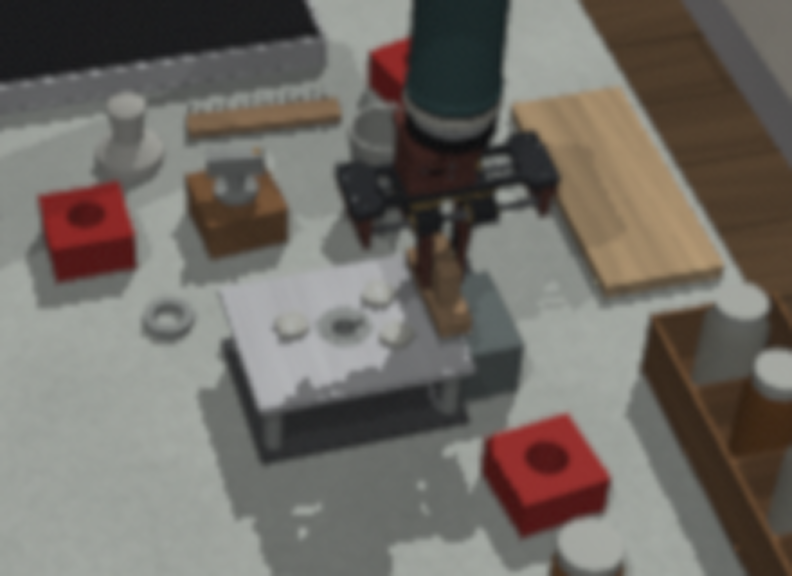

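The scraper is upright behind the flakes (held at 440,290; flakes at 290,325, 378,293 and 395,332). Contact came at the deck height, so I'll sweep just above the deck.

```bash
python3 - <<'E'
from h import *
a=.014; L=.212
servo_line([.628,.0355,.1022],rate=.05)
servo_line([.628-L*math.cos(a),.0355-L*math.sin(a),.1022],rate=.06)
x,y,z=current_position(); print(x,y,z,current_finger_gap(),current_clock())
servo_line([x,y,.18],rate=.2)
move_ptp([.4523,-.2684,.18],down(1.527))
c=capture("top");W=cloud(c)
for d in silhouettes("top","flake0")[:5]: print(round(d["conf"],2),d["xy"],np.nanmedian(W[d["region"]],0).round(3))
m=(W[...,2]>.079)&(np.hypot(W[...,0]-.5444,W[...,1]-.033)<.12); print("on deck px",m.sum(),current_clock())
cv2.imwrite("pics/d.png",cv2.resize(c["image"][120:300,150:410],None,fx=3,fy=3,interpolation=cv2.INTER_CUBIC))
E
```

```text
0.41617428622148106 0.0325332155692553 0.10220925593318791 0.019706670689785648 14.0167
on deck px 61 15.8167
```

View pics/d.png

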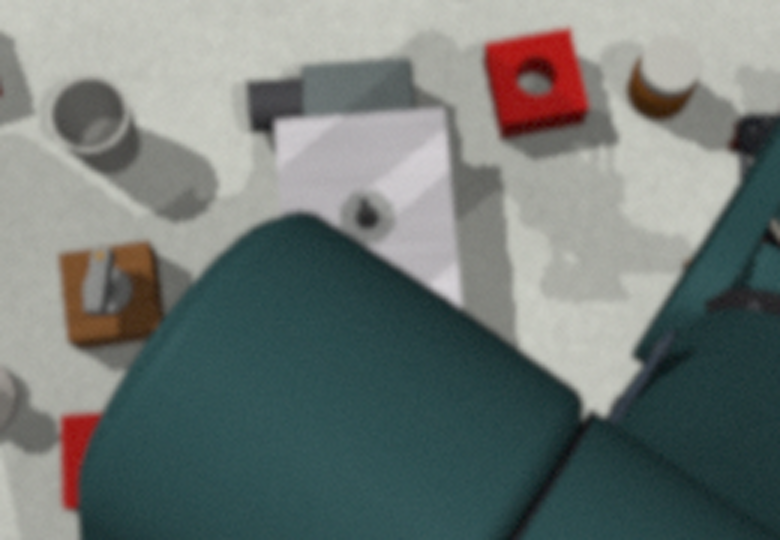

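The arm hides the front half of the deck in this view; the rear half and the hub (367,215) are clear. I'll check with the side camera.

```bash
python3 - <<'E'
from h import *
c=capture("side");W=cloud(c)
for d in silhouettes("side","flake0")[:5]: print(round(d["conf"],2),np.round(d["xy"]),np.nanmedian(W[d["region"]],0).round(3))
cv2.imwrite("pics/e.png",cv2.resize(c["image"][140:290,200:400],None,fx=3.9,fy=3.9,interpolation=cv2.INTER_CUBIC))
E
```

```text
0.49 [250. 228.] [0.41  0.067 0.004]
```

View pics/e.png

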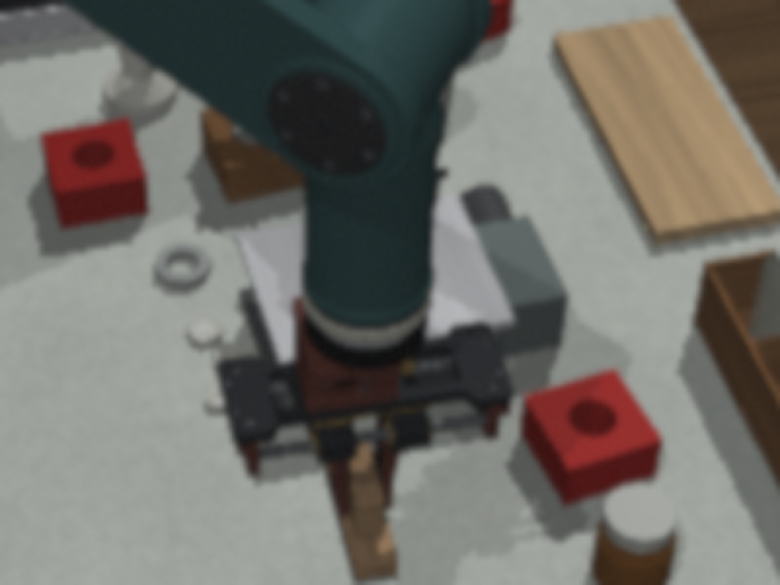

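Two flakes are on the table at (205,333) and (213,405), and the third is hidden. I'll set the scraper down, go over to the shaft, and check the deck again before lifting anything.

```bash
python3 - <<'E'
from h import *
p=[.4523,-.2684]
servo_line([*p,.04],rate=.2); print(servo_line([*p,.022],rate=.03,contact_N=3),current_position())
move_gripper(.06); servo_line([*p,.18],rate=.25)
move_ptp([.499,.2636,.18],down(math.pi-.147))
for n in("side","top"):
    c=capture(n);W=cloud(c)
    for d in silhouettes(n,"flake0")[:5]: print(n,round(d["conf"],2),np.round(d["xy"]),np.nanmedian(W[d["region"]],0).round(3))
    m=(W[...,2]>.079)&(np.hypot(W[...,0]-.5444,W[...,1]-.033)<.085); print("on deck px",m.sum(),((W[...,2]<.079)&(W[...,2]>.07)&(np.hypot(W[...,0]-.5444,W[...,1]-.033)<.085)).sum())
    np.savez(n+"1.npz",W=W,img=c["image"])
    d=silhouettes(n,"scraper")[:1]; print([np.nanmedian(W[e["region"]],0).round(3) for e in d])
print(current_clock())
S=np.load("side1.npz")["img"][140:290,200:400];T=np.load("top1.npz")["img"][160:250,230:350]
cv2.imwrite("pics/f.png",np.hstack([cv2.resize(S,(440,330)),cv2.resize(T,(352,330),interpolation=cv2.INTER_CUBIC)]))
E
```

```text
True [ 0.45248702 -0.26859147  0.02548344]
side 0.6 [253. 228.] [0.409 0.066 0.003]
side 0.37 [254. 241.] [ 0.407 -0.007  0.003]
side 0.23 [272. 152.] [0.555 0.404 0.008]
side 0.23 [366. 316.] [ 0.619 -0.397  0.077]
on deck px 26 1308
[array([ 0.446, -0.296,  0.024])]
top 0.62 [290. 248.] [ 0.41  -0.002  0.006]
on deck px 88 2873
[array([ 0.448, -0.261,  0.028])]
21.05
```

View pics/f.png

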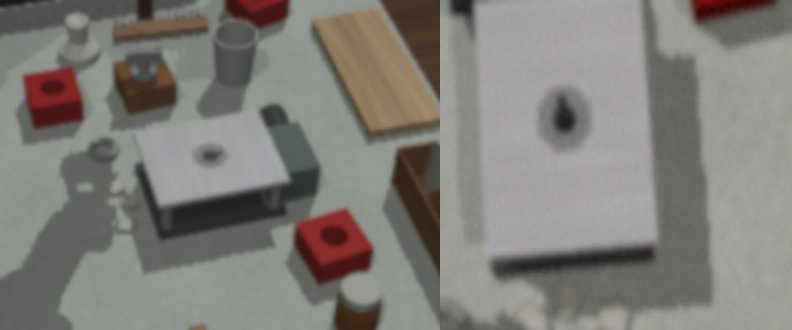

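The deck is clear. The flakes are on the table at (85,187), (120,195) and (122,220) in the left panel, and the hub is at (564,117) in the right panel. Next I'll locate the hub and the keyway direction, and grip the shaft.

```bash
python3 - <<'E'
from h import *
c=capture("top");K=np.array(c["intrinsics"]);R=np.array(c["R"]);t=np.array(c["t"])
g=cv2.cvtColor(np.load("top1.npz")["img"],cv2.COLOR_BGR2GRAY).astype(np.float32)
# orthorectify plane z=.0745, 0.5mm grid
n=161; s=.0005; cx,cy=.5475,.033
X,Y=np.meshgrid(cx+(np.arange(n)-80)*s,cy+(np.arange(n)-80)*s,indexing="ij")
P=np.stack([X,Y,np.full_like(X,.0745)],-1)@R.T+t
u=(K[0,0]*P[...,0]/P[...,2]+K[0,2]).astype(np.float32);v=(K[1,1]*P[...,1]/P[...,2]+K[1,2]).astype(np.float32)
I=cv2.remap(g,u,v,cv2.INTER_CUBIC)
deck=np.median(I[:10]); print("deck",deck,"min",I.min(),"px/mm",1/np.linalg.norm([(u[81,80]-u[80,80])*2,(v[81,80]-v[80,80])*2]))
def cen(m): return X[m].mean(),Y[m].mean(),m.sum()*s*s
r=np.hypot(X-cx,Y-cy)
for f in(.9,.85,.8): 
    m=(I<f*deck)&(r<.035); a=cen(m); print("window",f,np.round(a[:2],4),"eqdia",2*math.sqrt(a[2]/math.pi)); 
for th in(.35,.45,.55):
    m=(I<th*deck)&(r<.03); a=cen(m); print("bore",th,np.round(a[:2],4),2*math.sqrt(max(a[2],0)/math.pi))
hx,hy=cen((I<.85*deck)&(r<.035))[:2]
th=np.arange(-60,100,8)*math.pi/180
for rr in(.013,.0155):
    print(rr,[int(I[int(round((hx+rr*math.cos(a)-cx)/s))+80,int(round((hy+rr*math.sin(a)-cy)/s))+80]) for a in th])
print((th*180/math.pi).round().astype(int))
o=cv2.flip(cv2.transpose(I),-1);o=I[::-1,::-1]
cv2.imwrite("pics/g.png",cv2.resize(np.clip(o,0,255).astype(np.uint8),(480,480)))
E
```

```text
deck 166.97418 min 31.453135 px/mm 2.698472
window 0.9 [0.5434 0.0327] eqdia 0.05035214239189722
window 0.85 [0.5434 0.0327] eqdia 0.04748586351458688
window 0.8 [0.5434 0.0327] eqdia 0.044449403410425976
bore 0.35 [0.5434 0.0327] 0.015696236870863474
bore 0.45 [0.5444 0.0328] 0.019396965883076676
bore 0.55 [0.5449 0.0329] 0.022799123758121282
0.013 [114, 114, 113, 112, 111, 102, 90, 74, 65, 65, 75, 94, 105, 110, 111, 115, 115, 114, 113, 112]
0.0155 [119, 121, 119, 122, 122, 117, 104, 91, 78, 79, 92, 107, 117, 119, 119, 122, 121, 120, 121, 122]
[-60 -52 -44 -36 -28 -20 -12  -4   4  12  20  28  36  44  52  60  68  76
  84  92]
```

View pics/g.png

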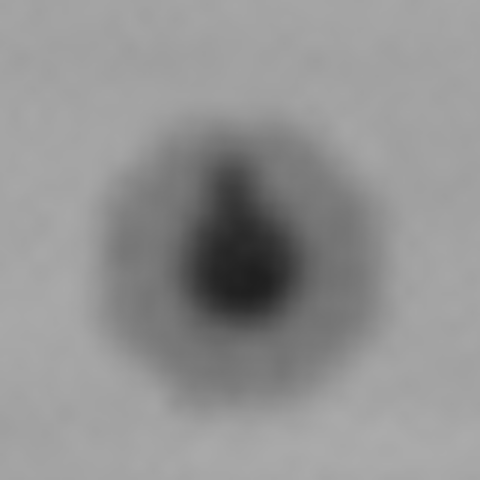

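The hub centre is at (0.5434, 0.0327), which matches the mill centre, and the keyway points at about +8° (dark slot at 233,175). I'll grip and lift the shaft, then enter the bore with a light touch.

```bash
python3 - <<'E'
from h import *
p=[.4989,.2637]; q=down(math.pi-.147)
move_ptp([*p,.15],q); servo_line([*p,.062],rate=.12)
move_gripper(0); print("gap",current_finger_gap(),current_grip_force())
servo_line([*p,.19],rate=.15); print("force",np.round(current_force(),2),current_finger_gap())
h=[.5434,.0327]
move_ptp([*h,.19],q)
c=capture("top");W=cloud(c); c2=capture("side");W2=cloud(c2)
for n,w in(("top",W),("side",W2)):
    for d in silhouettes(n,"shaft")[:2]: print(n,round(d["conf"],2),np.round(d["xy"]),np.nanmedian(w[d["region"]],0).round(4))
servo_line([*h,.137],rate=.1); f0=np.array(current_force()); print("f0",f0.round(2))
# tip at face when TCP = .0745+.053=.1275
hit=servo_line([*h,.110],rate=.03,contact_N=5)
print(hit,np.round(current_position(),4),(np.array(current_force())-f0).round(2),np.round(current_torque(),2),current_finger_gap(),current_clock())
E
```

```text
gap 0.016833295508838764 30.000215470790863
force [-0.55  0.32 -3.33] 0.016736545917601525
top 0.42 [273. 181.] [0.5292 0.0365 0.2207]
top 0.36 [427. 211.] [ 0.4803 -0.3815  0.0176]
side 0.58 [294. 186.] [0.5381 0.0238 0.1747]
f0 [ 0.26  0.51 -3.3 ]
True [0.542  0.0329 0.1147] [-2.09  0.25  8.23] [ 0.07  0.35 -0.03] 0.016818855044913737 26.5
```

The shaft stopped about 12 mm deep with the key on the hub face, as expected. Now I'll turn it anticlockwise in small steps under a light push.

```bash
python3 - <<'E'
from h import *
h=[.5434,.0327]; f0=np.array([.26,.51,-3.3]); z0=current_position()[2]
for k in range(1,22):
    yaw=-.147+.04*k
    servo_line([*h,z0],down(math.pi+yaw),rate=.02)
    hit=servo_line([*h,z0-.006],rate=.015,contact_N=6)
    z=current_position()[2]; f=np.array(current_force())-f0
    print(round(yaw,3),hit,round(z,4),f.round(1),round(current_torque()[2],2))
    if z<z0-.004: break
    if f[2]>35: print("too hard"); break
print(current_clock(),np.round(current_position(),4))
E
```

```text
-0.107 True 0.1147 [-2.6 -0.4 10.7] -0.01
-0.067 True 0.1147 [-2.7 -1.3  9.9] 0.02
-0.027 True 0.1146 [-2.6 -1.9 10.5] 0.0
0.013 True 0.1144 [-3.1 -1.   8.6] -0.03
0.053 True 0.1142 [-1.9 -1.8  8.5] 0.04
0.093 False 0.1083 [0.8 1.1 0.8] 0.03
29.5917 [0.5431 0.0329 0.1083]
```

The key dropped in at 0.093 rad, almost free of force. I'll centre it towards 0.13 rad and press home against the spring.

```bash
python3 - <<'E'
from h import *
h=[.5434,.0327]; f0=np.array([.26,.51,-3.3])
def rep(s): print(s,np.round(current_position(),4),(np.array(current_force())-f0).round(1),np.round(current_torque(),2),current_finger_gap(),current_clock())
servo_line([*h,.108],down(math.pi+.13),rate=.02); rep("turn")
print(servo_line([*h,.096],rate=.03,contact_N=25)); rep("a")
print(servo_line([*h,.086],rate=.015,contact_N=25)); rep("b")
sleep(.5); rep("c")
E
```

```text
turn [0.5435 0.0326 0.108 ] [ 0.3 -0.7 -0.2] [0.02 0.01 0.04] 0.016793677084415037 29.8417
False
a [0.5441 0.0326 0.0965] [-0.2 -0.7  8.9] [-0.01  0.01  0.02] 0.01664010253678819 30.3917
True
b [0.5446 0.0327 0.0916] [-0.7 -0.3  9.8] [0.13 0.15 0.02] 0.016819674823101073 30.875
c [0.5446 0.0327 0.0916] [-1.3  0.2  9.8] [ 0.11  0.19 -0.07] 0.01672095628905107 31.375
```

It touched hard stop but settled at about 10 N, so I'll add a firmer held push.

```bash
python3 - <<'E'
from h import *
f0=np.array([.26,.51,-3.3]); h=[.5434,.0327]
for z in(.0906,.0896,.0886,.0876,.0866,.0856):
    servo_line([*h,z],rate=.01); sleep(.3)
    f=(np.array(current_force())-f0); print(z,np.round(current_position(),4),f.round(1),np.round(current_torque(),2))
    if f[2]>28: break
sleep(.7); print((np.array(current_force())-f0).round(1),current_grip_force(),np.abs(current_qvel()).max(),current_clock())
c=capture("side");cv2.imwrite("pics/i.png",cv2.resize(c["image"][150:260,230:380],(780,572),interpolation=cv2.INTER_CUBIC))
E
```

```text
0.0906 [0.5443 0.0327 0.0915] [-0.7 -0.3 10.3] [ 0.08  0.04 -0.01]
0.0896 [0.5443 0.0327 0.0914] [-3.5  0.5 19.7] [ 0.07  0.5  -0.  ]
0.0886 [0.5444 0.0327 0.0913] [-5.9 -0.6 28.6] [ 0.15  0.97 -0.04]
[-5.7 -0.4 27.2] 30.007421672344208 0.0019280202656121255 33.725
```

View pics/i.png

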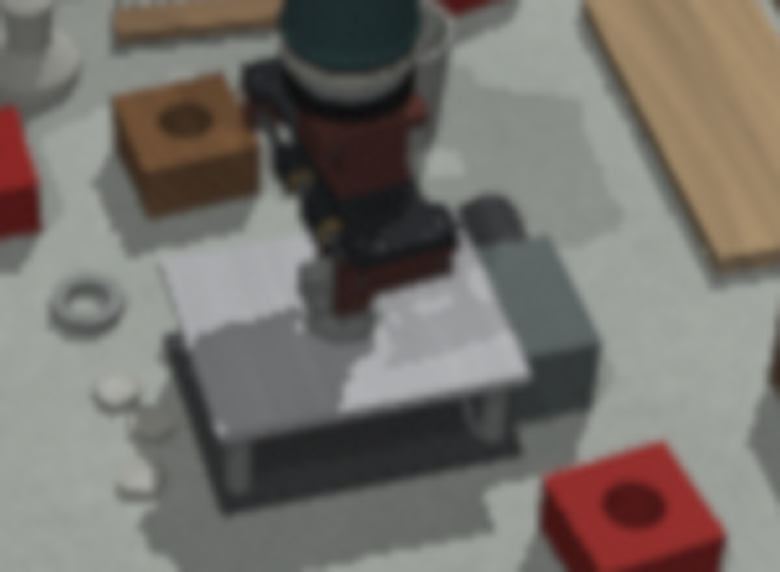

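The collar sits flush on the hub (340,325) against a hard stop: the force rises about 9 N per mm commanded with 0.1 mm of motion. The push holds steady at 27 N. The three flakes are on the table, at (117,390), (152,420) and (137,480).

```bash
python3 -c "
from bench import *
print(close_job())"
```

```text
the job is handed in; nothing more can be done
None
```

I swept all three flakes off the deck, set the scraper back on the table, and handed in the job with the shaft keyed and flush on the hub, still gripped under a steady push of about 27 N; close_job() returned no verdict.

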